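# Load, close and pin a watch-case jig

## Robot

A 7-joint arm with a two-finger parallel gripper is mounted at the origin on the work surface. World frame = base frame: x ahead of the robot, y to its left, z up, the work surface at z = 0. Lengths are in mm, angles in rad, forces in N, time in s.
With the tool pointing down it reaches from about 400 to 925 mm from the base axis. Payload 5.6 kg.
Tool frame: the origin (TCP) lies at the very end of the fingers, on their centre line; the grasp point (between the pads) lies 19 mm behind it; z points along the fingers, y is the line along which they close (so a half turn about z gives the same grasp; the last joint's range is limited). The gripper opens to 85 mm and grips with 20 to 120 N. Pads are 22 mm wide; open, the fingers measure 114 mm over their backs; the gripper's body (76 mm by 85 mm) begins 54 mm behind the grasp point. The pads swing forward as they close: fully open they stand 13 mm farther back than shut.
Start: joints at [1.112, 0.468, -0.012, 1.603, 0.006, 1.071, -0.056], TCP at [262.51, -594.64, 231.29] pointing down, gripper open.
Joint ranges: [-2.53, 2.53], [-0.31, 2.02], [-1.57, 1.55], [0.28, 2.44], [-1.29, 4.43], [0.15, 1.84], [-2.92, 2.92]. Speed limits (rad/s): [2.57, 2.57, 3.14, 3.14, 3.14, 3.14, 3.14].

## Interface

Orientations are given as a unit quaternion [w, x, y, z].
In Python, from rig import arm gives the robot as it stands.
- The arm moves only by the shell command python3 steer.py 'ROWS' [FORCE]. ROWS is rows parted by semicolons, their numbers by spaces, 1 to 20 of them, each of 7 numbers: the finger opening in mm, then dx, dy, dz in mm, then a rotation vector rx, ry, rz in rad; each row is the pose to reach, as a shift and turn from the pose commanded when the command began, along the tool's axes at that moment; what a row does not reach only later rows make up. A row lasts 1/10 s, in which the tool goes at most 50 mm and 0.15 rad, less where a joint would pass 70% of its speed; a pose out of reach is approached as far as the arm can. The fingers move at their own pace and stop on an object; FORCE is the grip in N (left out, the last holds). Time passes only in rows, so rows that do not move let the fingers close. It prints the time, the measured TCP pose, the force, the opening and the grip force at its end.
- arm.read_state(): the state, without advancing time (a new reading comes with each control period).
- arm.get_image(name): name is "side" or "top" or "wrist"; returns the picture (384x512x3 uint8, blue, green, red); there is no depth.
- arm.camera_params(name): a dict with "mtx" (3x3 intrinsics, pixels), "origin" and "attitude" of the camera in the world. Camera axes: x right, y up, looking along -z (the intrinsics and any distortion apply to the point x, -y, -z); pixel columns grow to the right and rows downward; lengths in mm; the calibration is good to about 2 mm. The wrist camera is an equidistant fisheye: a pixel r from the principal point sees the ray r / f radians off the axis. A picture is of the moment at which its call begins: read the wrist's pose just before it. camera_params takes no time and is no camera call; for the wrist camera it gives the pose at the moment of the call.
- arm.finish_job(): hands the job in; it is judged then, once.
The state is a dict: "t": time; "q": joint angles; "joint_velocities": joint speeds; "effort": joint torques, N m; "tcp_pos": TCP position; "orientation": TCP orientation; "force": force on the tool from outside, world axes, zero at the start; "wrist_torque": the same for the moment, N m; "width": finger opening in mm; "gripper_force": force on a finger pad.
Only numpy, scipy, OpenCV 4.12 (cv2) and the standard library are available. Lean on these libraries where they do the work, as an engineer would, in place of code of your own. Each camera call takes 0.05 s, during which the arm holds its last target. There are 200 camera calls.

## Task

Lay the large watch case flat in the jig's nest and let go of it, then swing the jig's upper half shut over it, take the locking pin (the tool with the plain straight round knob) from the stand and push it down through the upper half into the post until its collar sits flat. Finish while still gripping the pin and firmly pressing it down, so that the jig is held shut; do not let go, and leave the other things on the bench where they are.

Things in the scene. Friction and masses are not known exactly. Their poses are not given: they have to be found in the camera images.
- watch: The large round steel watch case to be loaded: 40 mm diameter, 14 mm tall, black dial up, lying flat on the green mat. Origin: centre of its underside; z up. A crown 5 mm thick sticks out 5 mm at its +x side, 8 mm above the underside: grip across y, on the straight sides (vertical from 1 to 11 mm up). About 90 g.
- mat: Flat green mat, 180 x 130 x 3 mm, fixed, on one side of the jig (left or right varies). Origin: centre of its underside, x along its length. Both watch cases lie on it.
- jig: Fixed aluminium clamshell jig. Origin: on the bench under the nest's centre; x points from pin post to hinge, y along the hinge, z up. Base plate x -48 to +70, y +-50 mm, its deck 20 mm above the bench. Before it a post, x -82 to -48, y +-20 mm, 30 mm tall, with the pin hole. Hinge at x = +55 mm, lugs 41 mm tall at y = +-40 mm. The upper half (lid) is part of it.
- nest (a point): Centre of the nest's floor, 15 mm above the bench, axes as the jig's. The nest is a round black-floored recess 46 mm in diameter, 5 mm deep; a seated case has its underside at this point and stands 9 mm proud of the deck, 1 mm under the shut upper half. Crown direction does not matter.
- lid (a joint): Angle of the jig's upper half about lid_hinge, rad: 0 shut (level), 1.75 to 1.95 at the start (past upright, leaning away from the post). Stiff hinge, 0.14 N m: it stays wherever left, shut too; about 2 N at its free end moves it. When open it can be pushed over from its far side with closed fingers, then pressed down. Shut, its underside is 30 and its top 38 mm above the bench.
- lid_hinge (a point): Point on the hinge axis at its middle, 34 mm above the bench, mid-thickness of the upper half; axes as the jig's. The upper half is an aluminium plate 8 mm thick; measured from this axis it is 90 mm wide from 7 to 103 mm, with a 30 mm round window centred at 55 mm, then a tongue 40 mm wide from 103 to 137 mm with the pin hole at 120 mm.
- lid_hole (a point): Centre of the pin hole (10.5 mm diameter, chamfered) at the outer face (the top when shut) of the upper half's tongue; it moves with it. Shut, it is exactly above the post's hole.
- post_hole (a point): Centre of the mouth of the post's pin hole, at the post's top, 30 mm above the bench. 10.5 mm diameter, chamfered, right through to the bench.
- pin: Steel locking pin standing in one of the stand's three holes (which varies): the tool with a plain straight round knob, 14 mm diameter, over a collar 20 mm wide, 4 mm thick. Origin: on its axis at the collar's underside, z up; the knob is 4 to 36 mm above it. Below, a shank 8 mm thick, 34 mm long. About 60 g. Home: collar flat on the shut upper half, shank through it and 26 mm into the post.
- pin_tip (a point): Lower end of the pin's shank, on its axis, 34 mm below the origin.
- stand: Fixed dark wooden block, 160 x 60 mm, 45 mm tall, beside the jig on the side away from the mat. Origin: centre of its underside, x along its length. Three upright 12 mm holes, 41 mm deep, at x = -50, 0, +50 mm hold the locking pin and two other tools, each resting on its collar and able to wobble slightly.
- small_watch: A smaller round steel watch case, 26 mm diameter, 9 mm tall, lying dial up on the same mat, about 90 mm from the large one along the mat's x; leave alone. Origin: centre of its underside.
- punch: Steel punch with a mushroom head 30 mm wide, standing in the stand, its head ending 32 mm above the stand's top; leave alone. Origin: on its axis at the stand's top.
- key: Steel key with a flat upright paddle 30 x 5 x 22 mm on a collar, standing in the stand, its head ending 26 mm above the stand's top; leave alone. Origin: on its axis at the stand's top.
- loupe: Black eye loupe, a flaring cup 38 mm wide and 30 mm tall, standing on the bench; leave alone. Origin: centre of its underside.
- jar: Small closed glass jar, 44 mm diameter, 45 mm tall, standing beyond the jig; leave alone. Origin: centre of its underside.
- screwdriver: Screwdriver 140 mm long lying beyond the jig; leave alone. Origin: under its middle, x along it.
- tweezers: Closed steel tweezers, 130 mm long, 9 mm wide, 4 mm thick, lying flat on the bench; leave alone. Origin: under its middle, x along it.

How it is judged:
By the outcome, as a careful person would: the job done as asked, in the order asked, and still so for the second after the job is handed in, while the arm keeps its last pose, push and grip.
It also fails if it takes over 72 s, if anything falls off the work surface, if the arm or the gripper's body presses on something with over 40 N, if the wrist force passes 120 N, or if a joint passes its speed limit or range.

## Working session

There is one attempt and no reset: what is moved stays moved. The work goes in short steps, Python scripts to look and compute and a shell command to move; the robot and the scene stay as the last step left them, time stands still between calls to the robot, and variables do not carry over. Pictures are saved under pics/ and viewed, at most 10 in all, crops included, and the job is handed in when it is done.

```bash
ls; mkdir -p pics
python3 - <<'E'
from rig import arm
import cv2,numpy as np
s=arm.read_state();print({k:np.round(v,3).tolist() for k,v in s.items()})
for n in("top","side","wrist"):
    p=arm.camera_params(n);print(n,p)
a=arm.get_image("top");b=arm.get_image("side")
cv2.imwrite("pics/top0.png",a);cv2.imwrite("pics/side0.png",b)
cv2.imwrite("pics/t0.png",cv2.resize(a,(800,600),interpolation=cv2.INTER_CUBIC))
cv2.imwrite("pics/s0.png",cv2.resize(b,(800,600),interpolation=cv2.INTER_CUBIC))
E
```

```text
pics
rig.py
steer.py
{'t': 0.0, 'q': [1.112, 0.468, -0.012, 1.604, 0.006, 1.071, -0.056], 'joint_velocities': [0.0, -0.001, -0.0, -0.0, -0.001, 0.001, 0.0], 'effort': [-0.0, -53.239, 0.021, -25.13, 0.011, 0.008, -0.0], 'tcp_pos': [262.244, -594.124, 230.318], 'orientation': [-0.001, 0.978, 0.206, -0.0], 'force': [-0.463, 0.703, -0.128], 'wrist_torque': [-0.005, -0.021, 0.028], 'gripper_force': 0.0, 'width': 85.196}
top {'mtx': array([[383.87477144,   0.        , 253.61274747],
       [  0.        , 383.87477144, 189.99356125],
       [  0.        ,   0.        ,   1.        ]]), 'origin': array([431.70778211,  -4.33947059, 991.02435582]), 'attitude': array([-0.70430836, -0.05875731,  0.04561979,  0.70598594])}
side {'mtx': array([[357.55109349,   0.        , 259.77862882],
       [  0.        , 357.55109349, 189.98830671],
       [  0.        ,   0.        ,   1.        ]]), 'origin': array([255.15815594, 561.4493563 , 620.86038059]), 'attitude': array([-0.21953443, -0.0932789 ,  0.40278146,  0.88366893])}
wrist {'mtx': array([[297.31863964,   0.        , 248.61381312],
       [  0.        , 297.31863964, 187.55526141],
       [  0.        ,   0.        ,   1.        ]]), 'origin': array([ 321.75744597, -567.85467524,  371.98587027]), 'attitude': array([ 0.83055348, -0.10814271,  0.07156932, -0.54163077])}
```
View pics/t0.png

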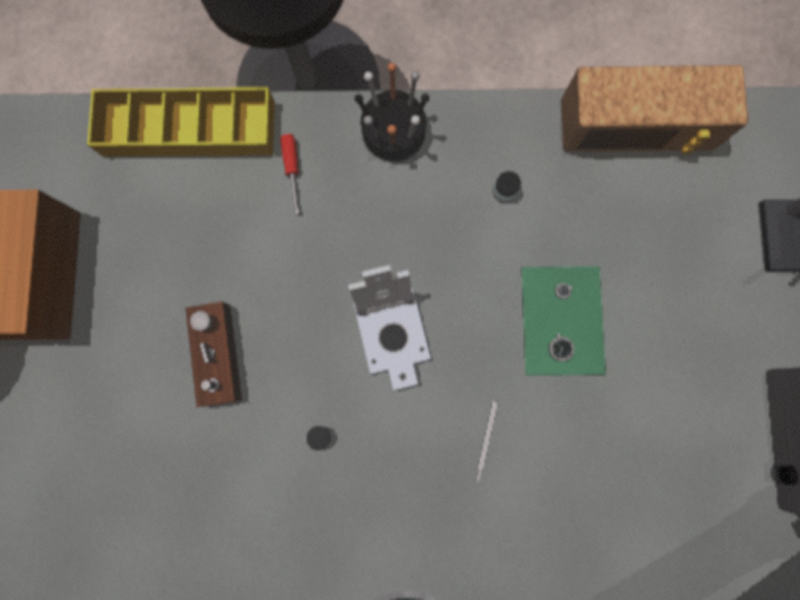

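View pics/s0.png

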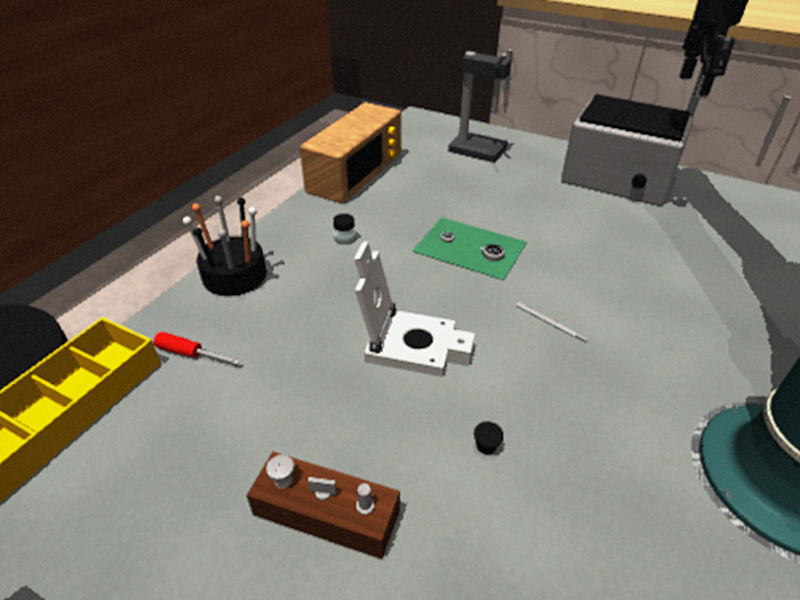

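The top view (800 px) shows the watch at (561,348), nest (393,337), post hole (402,377), the pin as the nearest stand tool (210,384), and the open lid at (380,285). The side view confirms that the straight knob is the nearest tool, at (365,497).

Create h.py:
```python
import numpy as np,cv2
from scipy.spatial.transform import Rotation as R
from rig import arm
def rot(q): return R.from_quat(np.r_[q[1:],q[0]])
def ray(p,uv,fish=False):
    K=p["mtx"]; x=(uv[0]-K[0,2])/K[0,0]; y=(uv[1]-K[1,2])/K[1,1]
    if fish:
        r=np.hypot(x,y); d=np.r_[np.array([x,y])/max(r,1e-9)*np.sin(r),np.cos(r)]
    else: d=np.array([x,y,1.])
    d=d*[1,-1,-1]
    return p["origin"],rot(p["attitude"]).apply(d/np.linalg.norm(d))
def plane(p,uv,z,fish=False):
    o,d=ray(p,uv,fish); return o+d*(z-o[2])/d[2]
def proj(p,X,fish=False):
    c=rot(p["attitude"]).inv().apply(np.asarray(X,float)-p["origin"])*[1,-1,-1]
    if fish:
        n=np.hypot(c[0],c[1]); v=c[:2]/n*np.arctan2(n,c[2])
    else: v=c[:2]/c[2]
    K=p["mtx"]; return v*[K[0,0],K[1,1]]+K[:2,2]
def tri(*rays):
    A=0;b=0
    for o,d in rays:
        M=np.eye(3)-np.outer(d,d);A=A+M;b=b+M@o
    return np.linalg.solve(A,b)
def blobs(mask,amin=5):
    n,l,s,c=cv2.connectedComponentsWithStats(mask.astype(np.uint8))
    return [(int(s[i,4]),np.round(c[i],1).tolist(),s[i,:4].tolist()) for i in range(1,n) if s[i,4]>=amin]
```

Run:
```python
from h import *
t=cv2.imread("pics/top0.png");s=cv2.imread("pics/side0.png")
T=arm.camera_params("top");S=arm.camera_params("side")
def reg(im,x0,y0,x1,y1,f,a=5):
    m=np.zeros(im.shape[:2],bool);m[y0:y1,x0:x1]=f(im[y0:y1,x0:x1].astype(int));return blobs(m,a)
print("nest",reg(t,235,200,270,232,lambda a:a.max(2)<90,20))
print("hole",reg(t,250,234,266,248,lambda a:a.max(2)<150,2))
notgreen=lambda a:(a[...,1]-a[...,2]<30)
print("watch",reg(t,345,208,378,234,notgreen,3), "small",reg(t,350,178,372,195,notgreen,3))
g=lambda a:(a[...,1]-a[...,2]>=30)
m=g(t.astype(int)).astype(np.uint8);c=max(cv2.findContours(m,0,2)[0],key=cv2.contourArea)
r=cv2.minAreaRect(c);print("mat",[plane(T,p,3)[:2].round(1).tolist() for p in cv2.boxPoints(r)])
print("pin",reg(t,124,234,148,256,lambda a:a.min(2)>100,3),"sidepin",reg(s,220,305,248,332,lambda a:a.min(2)>110,3))
for n,uv,z in(("nest",(251.5,215.7),15),("hole",(257.5,241),30),("watch",(359,222.7),14),("pin",(134.4,245.8),70)):print(n,plane(T,uv,z).round(1))
c=[(t,120,185,100,80),(t,215,160,70,95),(t,325,165,65,80),(s,160,285,110,75)]
W=np.vstack([np.hstack([cv2.resize(im[y:y+h,x:x+w],(400,300),interpolation=2) for im,x,y,w,h in c[i:i+2]]) for i in(0,2)])
cv2.imwrite("pics/c1.png",W)
```

```text
nest [(210, [251.3, 215.6], [243, 208, 17, 16])]
hole [(4, [265.0, 235.5], [265, 234, 1, 4]), (13, [257.4, 240.6], [256, 239, 4, 4]), (2, [250.0, 246.5], [250, 246, 1, 2]), (6, [263.3, 246.8], [261, 246, 5, 2])]
watch [(240, [358.9, 222.8], [351, 213, 17, 19])] small [(104, [360.2, 185.8], [355, 181, 12, 11])]
mat [[627.8, -195.0], [632.1, -325.8], [453.6, -323.2], [449.1, -195.8]]
pin [(38, [131.8, 246.6], [129, 243, 8, 8]), (9, [136.6, 242.9], [135, 242, 4, 3]), (3, [124.0, 254.0], [124, 253, 1, 3])] sidepin [(69, [240.4, 306.7], [228, 305, 20, 6]), (53, [232.4, 312.7], [229, 309, 8, 8]), (41, [232.5, 325.2], [228, 321, 11, 8])]
nest [510.9  19.2  15. ]
hole [446.8   4.   30. ]
watch [ 492.5 -252.6   14. ]
pin [435.1 297.7  70. ]
```

View pics/c1.png

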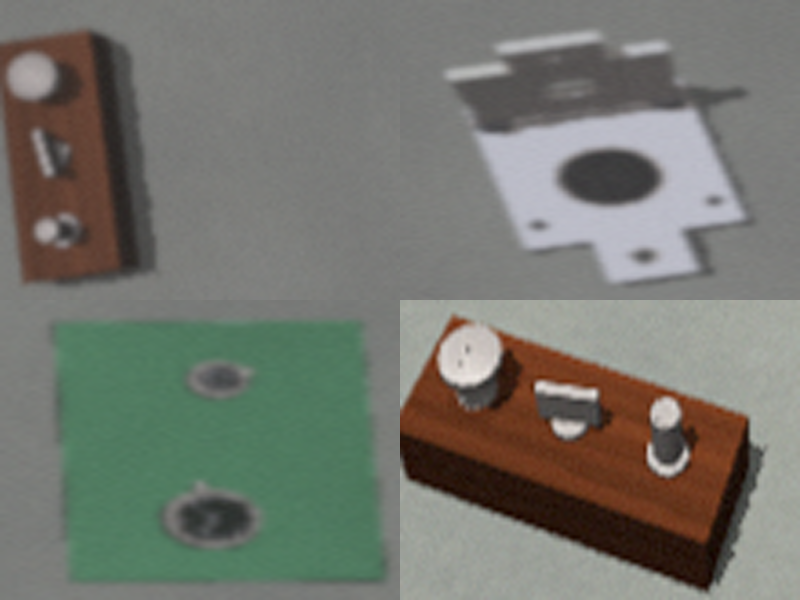

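The crops show the watch with its crown towards world +x and slightly +y (about 10–20°), and the pin's knob and collar at the near stand hole. The jig is yawed about 13°. I'll approach with the wrist camera on the robot side, away from the open lid.

```bash
cat >> h.py <<'E'
def go(x,y,z,yaw):
    "shift and turn, in tool axes, to point straight down at x,y,z with tool x at world yaw (rad)"
    s=arm.read_state(); r=rot(s["orientation"])
    g=R.from_matrix(np.c_[[np.cos(yaw),np.sin(yaw),0],[np.sin(yaw),-np.cos(yaw),0],[0,0,-1]])
    print("at",s["tcp_pos"].round(1),"shift",r.inv().apply(np.r_[x,y,z]-s["tcp_pos"]).round(1),"turn",(r.inv()*g).as_rotvec().round(3),"F",s["force"].round(1),"w",round(s["width"],1),"t",round(s["t"],2))
E
python3 -c "
from h import *
go(492,-252,150,.17+np.pi)"
```

```text
at [ 262.3 -594.2  230.4] shift [ 348.3 -220.1   80.7] turn [-0.000e+00 -2.000e-03 -2.896e+00] F [ 1.2  0.1 -0.9] w 85.4 t 0.1
```

```bash
python3 steer.py '85 40 -20 5 0 0 -0.15; 85 80 -40 10 0 0 -0.3; 85 110 -60 20 0 0 -0.45; 85 140 -80 30 0 0 -0.6; 85 175 -100 40 0 0 -0.75; 85 210 -120 45 0 0 -0.9; 85 240 -140 50 0 0 -1.05; 85 270 -160 60 0 0 -1.2; 85 300 -180 70 0 0 -1.35; 85 330 -200 78 0 0 -1.5; 85 348 -220 80 0 0 -1.65; 85 348 -220 80 0 0 -1.8; 85 348 -220 80 0 0 -1.95; 85 348 -220 80 0 0 -2.1; 85 348 -220 80 0 0 -2.25; 85 348 -220 80 0 0 -2.4; 85 348 -220 80 0 0 -2.55; 85 348 -220 80 0 0 -2.7; 85 348 -220 80 0 0 -2.85; 85 348 -220 80 0 0 -2.896' 40
python3 steer.py '85 0 0 0 0 0 0; 85 0 0 0 0 0 0'
python3 - <<'E'
from h import *
go(492,-252,150,.17+np.pi)
p=arm.camera_params("wrist");w=arm.get_image("wrist");cv2.imwrite("pics/w1.png",w)
print(arm.read_state()["q"].round(2), proj(p,[492.5,-252.6,14],True))
cv2.imwrite("pics/w1b.png",cv2.resize(w,(800,600)))
E
```

```text
t: 2.1
tcp_pos: [491.6, -252.9, 150.8]
orientation: [-0.0, -0.087, 0.996, 0.0]
force: [0.1, -0.8, -0.1]
width: 85.3
gripper_force: 0.0
t: 2.3
tcp_pos: [491.8, -252.9, 151.0]
orientation: [-0.0, -0.084, 0.996, 0.0]
force: [-0.5, 0.3, 0.6]
width: 84.7
gripper_force: 0.0
at [ 491.8 -252.9  151. ] shift [-0.4  0.8  1. ] turn [ 0.    -0.    -0.001] F [-0.5  0.3  0.6] w 84.7 t 2.3
[ 1.    0.53 -0.75  1.87  0.45  0.91  1.77] [248.52778045 178.97826999]
```

View pics/w1b.png

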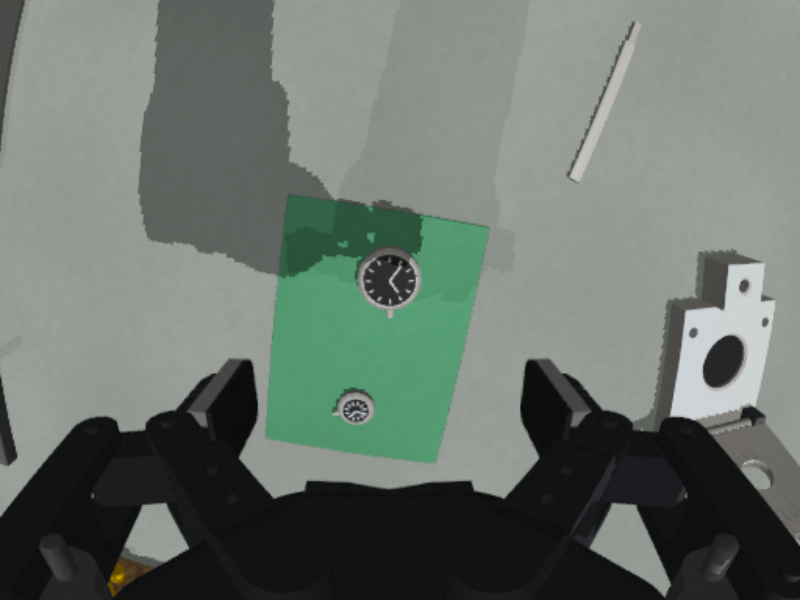

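The wrist view shows the dial centre at (389,280), within a pixel of the prediction, and the crown aligned with tool −x. The jig's nest and hole are also visible at (725,360) and (744,286).

Run:
```python
from h import *
p=arm.camera_params("wrist");w=cv2.imread("pics/w1.png").astype(int)
def c(x0,y0,x1,y1,f):
    m=np.zeros(w.shape[:2],bool);m[y0:y1,x0:x1]=f(w[y0:y1,x0:x1]);return max(blobs(m,3))
n=c(446,210,482,252,lambda a:a.max(2)<80);h=c(470,176,483,190,lambda a:a.max(2)<110)
d=c(225,155,275,205,lambda a:(a[...,1]-a[...,2]<12))
print(n,plane(p,n[1],15,1).round(1));print(h,plane(p,h[1],30,1).round(1));print(d,plane(p,d[1],12,1).round(1))
go(492.3,-252.6,60,.17+np.pi);go(492.3,-252.6,7,.17+np.pi)
```

```text
(616, [462.5, 230.8], [450, 215, 26, 33]) [511.2  21.4  15. ]
(36, [475.6, 182.6], [473, 179, 6, 8]) [447.8   2.5  30. ]
(1318, [248.8, 177.9], [229, 157, 41, 47]) [ 492.  -252.4   12. ]
at [ 491.8 -252.9  151.1] shift [-0.5  0.2 91.1] turn [ 0.    -0.    -0.001] F [-0.3  0.1  0.4] w 85.1 t 2.35
at [ 491.8 -252.9  151.1] shift [ -0.5   0.2 144.1] turn [ 0.    -0.    -0.001] F [-0.3  0.1  0.4] w 85.1 t 2.35
```

```bash
python3 steer.py '60 0 0 40 0 0 0; 60 0 0 80 0 0 0; 60 0 0 110 0 0 0; 60 0 0 125 0 0 0; 60 0 0 135 0 0 0; 60 0 0 140 0 0 0; 60 0 0 144 0 0 0; 60 0 0 144 0 0 0;60 0 0 144 0 0 0'; python3 -c "
from h import *
go(492.2,-252.6,7,.17+np.pi)"
```

```text
t: 3.25
tcp_pos: [492.6, -253.2, 8.1]
orientation: [0.001, -0.085, 0.996, -0.0]
force: [-0.7, -0.4, 0.2]
width: 59.7
gripper_force: 0.0
at [ 492.6 -253.2    8.1] shift [0.3 0.6 1.1] turn [-0.001  0.001 -0.   ] F [-0.7 -0.4  0.2] w 59.7 t 3.25
```

```bash
python3 steer.py '60 0 0.6 1.2 0 0 0; 35 0 0.6 1.2 0 0 0;35 0 0.6 1.2 0 0 0;35 0 0.6 1.2 0 0 0;35 0 0.6 1.2 0 0 0;35 0 0.6 1.2 0 0 0;35 0 0.6 1.2 0 0 0;35 0 0.6 1.2 0 0 0' 45; python3 steer.py '35 0 0 -10 0 0 0;35 0 0 -30 0 0 0;35 0 0 -60 0 0 0;35 0 0 -70 0 0 0; 35 0 0 -70 0 0 0; 35 0 0 -70 0 0 0'
python3 - <<'E'
from h import *
p=arm.camera_params("wrist");w=arm.get_image("wrist");cv2.imwrite("pics/w2.png",w)
cv2.imwrite("pics/w2b.png",cv2.resize(w[120:330,110:390],(800,600)))
go(511,20,60,.233+np.pi)
print(arm.read_state()["gripper_force"])
E
```

```text
t: 4.05
tcp_pos: [492.1, -252.4, 6.8]
orientation: [0.0, -0.085, 0.996, -0.0]
force: [-2.3, 0.9, 6.6]
width: 37.1
gripper_force: 44.3
t: 4.65
tcp_pos: [491.3, -252.4, 75.5]
orientation: [-0.0, -0.085, 0.996, 0.0]
force: [-0.4, -0.4, -0.9]
width: 37.1
gripper_force: 45.3
at [ 491.  -252.2   75.1] shift [-65.7 264.9  15.2] turn [ 0.001 -0.002 -0.063] F [ 0.3 -0.4 -1.6] w 37.1 t 4.7
45.27591015212238
```

View pics/w2b.png

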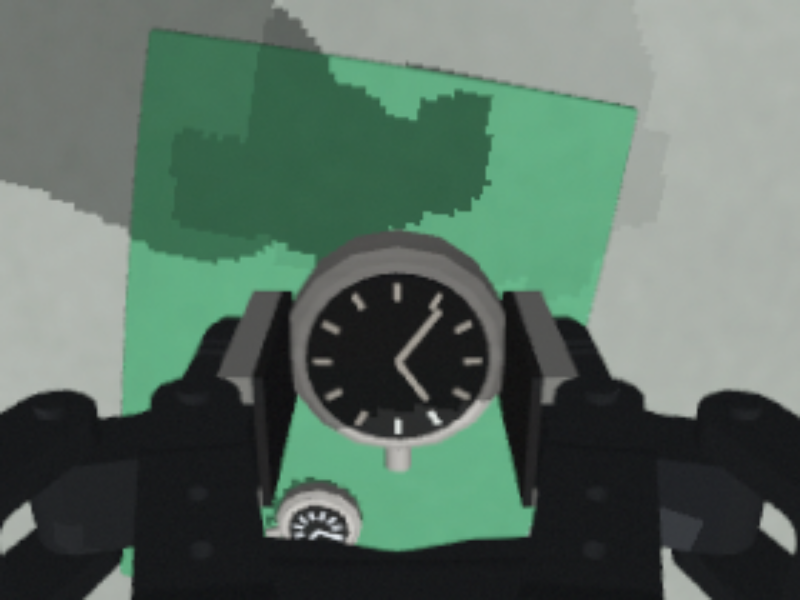

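The watch is gripped level and centred, with the crown clear of the pads. I'll stop short of the nest and measure it from close by.

```bash
python3 steer.py '35 -12 50 -5 0 0 -0.02;35 -24 95 -10 0 0 -0.05;35 -36 140 -15 0 0 -0.063;35 -48 180 -15 0 0 -0.063;35 -56 195 -15 0 0 -0.063;35 -56 200 -15 0 0 -0.063;35 -56 200 -15 0 0 -0.063'
python3 - <<'E'
from h import *
import numpy as np
p=arm.camera_params("wrist");s=arm.read_state();w=arm.get_image("wrist");cv2.imwrite("pics/w3.png",w);w=w.astype(int)
print(s["tcp_pos"],proj(p,[511,20,15],True),proj(p,[447,3.5,30],True),proj(p,s["tcp_pos"]+[0,0,9],True))
cv2.imwrite("pics/w3b.png",cv2.resize(w[60:360,100:500].astype(np.uint8),(800,600)))
for b in blobs(w.max(2)<90,20):print(b,plane(p,b[1],15,True).round(1))
E
```

```text
t: 5.4
tcp_pos: [512.4, -45.5, 90.1]
orientation: [-0.001, -0.117, 0.993, 0.0]
force: [0.0, -0.0, -0.9]
width: 37.1
gripper_force: 45.4
[512.35896903 -45.46919068  90.10635253] [328.88320476 213.18223979] [338.28226844 130.64640506] [248.21248649 245.35693205]
(1442, [485.2, 74.3], [462, 54, 46, 42]) [351.2 138.6  15. ]
(162, [86.5, 122.0], [82, 82, 12, 87]) [ 482.4 -186.1   15. ]
(541, [305.4, 126.5], [295, 102, 22, 52]) [450.5 -17.1  15. ]
(55999, [245.5, 308.3], [0, 114, 491, 270]) [615.5 -23.6  15. ]
(116, [339.4, 131.7], [333, 126, 13, 13]) [447.4   9.3  15. ]
(30, [370.5, 152.0], [366, 150, 12, 5]) [455.5  38.8  15. ]
(67, [280.4, 177.8], [276, 173, 10, 10]) [492.4 -25.4  15. ]
(21, [80.0, 193.0], [80, 183, 1, 21]) [ 543.1 -185.6   15. ]
(74, [30.5, 210.0], [21, 202, 15, 23]) [ 574.8 -244.    15. ]
(79, [22.8, 215.0], [17, 209, 12, 16]) [ 583.2 -255.1   15. ]
(2714, [248.3, 243.8], [217, 215, 65, 59]) [550.9 -36.3  15. ]
(501, [505.9, 278.9], [495, 245, 17, 59]) [544.8 284.5  15. ]
```

View pics/w3b.png

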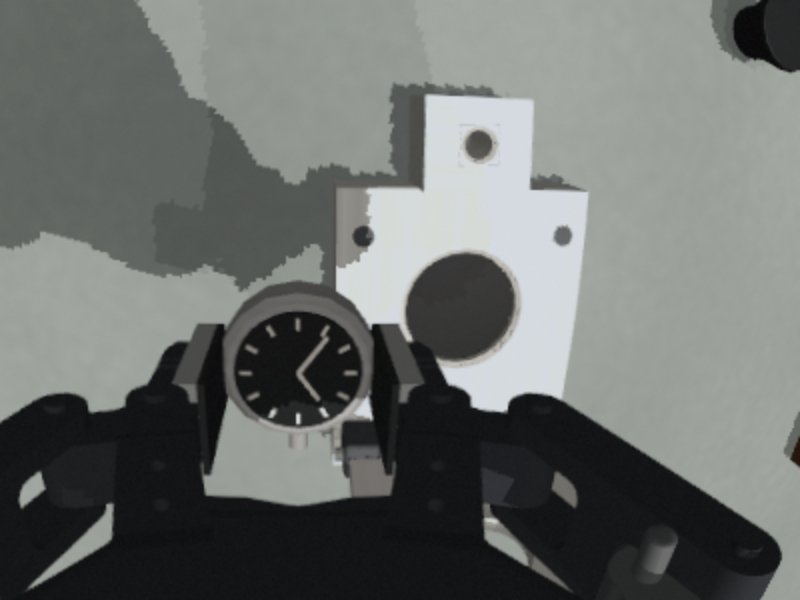

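The close view shows the nest at crop (461,308) and the post hole at (480,145), within 2 px of the estimates. Next I'll refine both by mask.

Run:
```python
from h import *
p=arm.camera_params("wrist");w=cv2.imread("pics/w3.png").max(2).astype(int)
def el(x0,y0,x1,y1,th):
    m=(w[y0:y1,x0:x1]<th).astype(np.uint8)
    c=max(cv2.findContours(m,0,1)[0],key=cv2.contourArea);e=cv2.fitEllipse(c);return np.add(e[0],(x0,y0)),e[1]
n,ns=el(302,182,366,246,100);h,hs=el(328,122,352,144,130)
N=plane(p,n,15,1);H=plane(p,h,30,1);v=N-H
print(n,ns,N.round(1),h,hs,H.round(1),np.hypot(v[0],v[1]),np.arctan2(v[1],v[0]))
# dial centre of the held watch
d=np.array(max(b for b in blobs((w<100)&(np.indices(w.shape)[1]>212)&(np.indices(w.shape)[1]<286)&(np.indices(w.shape)[0]<275)&(np.indices(w.shape)[0]>212),200))[1])
s=arm.read_state();print(d,plane(p,d,s["tcp_pos"][2]+9,1).round(1)-s["tcp_pos"])
```

```text
[327.8081913  215.30300903] (48.224613189697266, 65.14864349365234) [513.1  18.4  15. ] [338.9642601 131.9615097] (12.115077018737793, 13.333101272583008) [447.9   3.1  30. ] 66.96263487576485 0.23084330860371516
[248.2 243.9] [-0.83094125 -0.20728267  9.03175873]
```

Run:
```python
from h import *
p=arm.camera_params("wrist");w=cv2.imread("pics/w3.png");
print("rim centre",plane(p,(331.5,214),20,1).round(1),[plane(p,q,20,1).round(1)[:2].tolist() for q in((303,214),(360,214),(331,185),(331,243))])
print("corners deck",[plane(p,q,20,1).round(1)[:2].tolist() for q in((267.5,153.5),(393.5,155.5))],"post",[plane(p,q,30,1).round(1)[:2].tolist() for q in((312.5,107.5),(366.5,109.5))])
H=np.r_[447.6,3.3];print(H+65*np.r_[np.cos(.233),np.sin(.233)])
```

```text
rim centre [510.   19.2  20. ] [[514.9, -3.1], [504.9, 42.8], [487.8, 11.6], [533.9, 26.9]]
corners deck [[476.2, -41.0], [452.8, 55.8]] post [[436.5, -19.6], [426.7, 19.0]]
[510.84357533  18.30833701]
```

Everything agrees: nest (510.8, 19.0), yaw 0.24, hole (447.7, 3.5). Now I'll place the watch.

```bash
python3 -c "
from h import *
go(511.4,19.2,45,.24+np.pi)"
```

```text
at [512.4 -46.7  90.2] shift [-14.3  64.4  45.1] turn [-0.    -0.002 -0.008] F [ 0.7 -0.6 -2.2] w 37.0 t 5.45
```

```bash
python3 steer.py '35 -8 40 5 0 0 -0.008;35 -14.3 64.4 20 0 0 -0.008;35 -14.3 64.4 45 0 0 -0.008;35 -14.3 64.4 45 0 0 -0.008;35 -14.3 64.4 45 0 0 -0.008;35 -14.3 64.4 45 0 0 -0.008';for i in 1 2 3; do python3 steer.py '35 0 0 0 0 0 0' >/dev/null; python3 -c "
from h import *
go(511.4,19.2,19.2,.24+np.pi)"; done
```

```text
t: 6.05
tcp_pos: [512.9, 18.8, 46.7]
orientation: [0.0, -0.119, 0.993, -0.0]
force: [0.6, 0.2, -0.9]
width: 37.3
gripper_force: 45.6
at [513.   19.2  46.9] shift [ 1.6  0.4 27.7] turn [-0.001  0.001 -0.001] F [ 0.1 -0.3 -1.6] w 37.1 t 6.15
at [512.8  19.6  46.8] shift [ 1.5 -0.1 27.6] turn [-0.001  0.001 -0.   ] F [ 0.5 -0.6 -1.2] w 37.3 t 6.25
at [512.6  19.9  46.5] shift [ 1.3 -0.4 27.3] turn [-0.     0.001  0.   ] F [ 0.9 -0.3 -1.3] w 37.3 t 6.35
```

```bash
python3 steer.py '35 1.3 0 15 0 0 0;35 1.3 0 21 0 0 0;35 1.3 0 23 0 0 0;35 1.3 0 24 0 0 0;35 1.3 0 24 0 0 0';python3 steer.py '35 0 0 1 0 0 0;35 0 0 2 0 0 0;35 0 0 2 0 0 0'; python3 -c "
from h import *
go(511.4,19.2,19.2,.24+np.pi)"
```

```text
t: 6.85
tcp_pos: [510.9, 20.2, 21.8]
orientation: [-0.0, -0.12, 0.993, 0.0]
force: [0.0, 0.5, -0.7]
width: 37.1
gripper_force: 45.6
t: 7.15
tcp_pos: [511.0, 19.9, 20.1]
orientation: [0.0, -0.12, 0.993, -0.0]
force: [1.1, -0.1, -0.9]
width: 37.3
gripper_force: 45.6
at [511.   19.9  20.1] shift [-0.2 -0.8  0.9] turn [-0.     0.     0.001] F [ 1.1 -0.1 -0.9] w 37.3 t 7.15
```

```bash
python3 steer.py '35 0 0 0.5 0 0 0;35 0 0 1 0 0 0;35 0 0 1 0 0 0;35 0 0 1 0 0 0'; python3 steer.py '46 0 0 0 0 0 0;50 0 0 0 0 0 0;50 0 0 0 0 0 0;50 0 0 0 0 0 0';  python3 steer.py '50 0 0 -8 0 0 0;50 0 0 -25 0 0 0;50 0 0 -60 0 0 0;50 0 0 -100 0 0 0;50 0 0 -120 0 0 0;50 0 0 -120 0 0 0'
python3 - <<'E'
from h import *
p=arm.camera_params("wrist");w=arm.get_image("wrist");cv2.imwrite("pics/w4.png",w)
cv2.imwrite("pics/w4b.png",cv2.resize(w[60:330,90:450],(800,600)))
print(arm.read_state()["tcp_pos"],proj(p,[510.8,19,28],1))
E
```

```text
t: 7.55
tcp_pos: [511.1, 20.0, 19.1]
orientation: [0.0, -0.12, 0.993, -0.0]
force: [-0.0, 1.2, -0.9]
width: 37.1
gripper_force: 45.7
t: 7.95
tcp_pos: [511.1, 20.0, 19.1]
orientation: [0.0, -0.12, 0.993, -0.0]
force: [-0.0, 0.0, -0.0]
width: 50.1
gripper_force: 0.0
t: 8.55
tcp_pos: [513.3, 20.4, 143.3]
orientation: [0.004, -0.12, 0.993, -0.001]
force: [0.4, 0.1, 1.0]
width: 50.4
gripper_force: 0.0
[512.05220374  19.85867981 141.34329223] [247.87732387 179.82524365]
```

View pics/w4b.png

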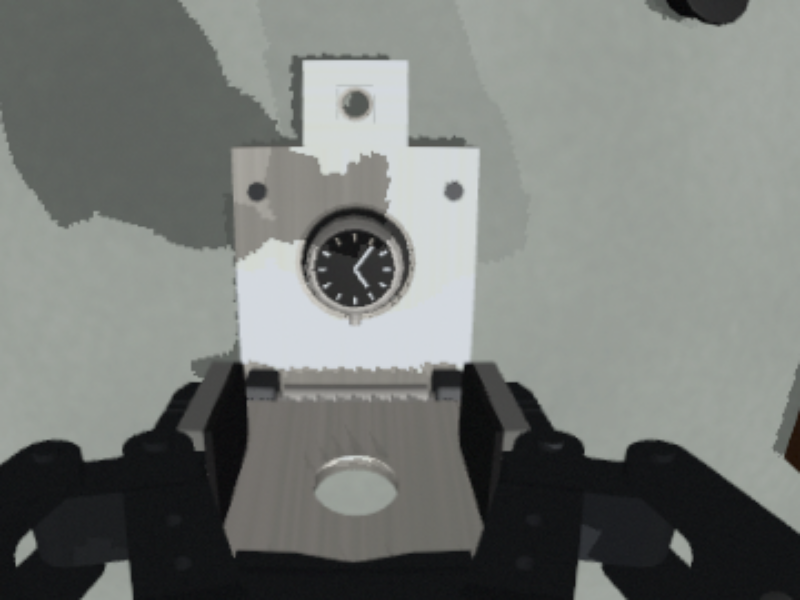

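The watch sits flat and centred in the nest, with an even rim around it and its dial at crop (355,267). Next I'll go over and behind the lid with closed fingers.

```bash
cat >> h.py <<'E'
def gj(jx,jy,z):
    c,s=np.cos(.24),np.sin(.24); go(510.8+c*jx-s*jy,19+s*jx+c*jy,z,.24+np.pi)
E
python3 steer.py '0 0 0 -40 0 0 0;0 0 0 -70 0 0 0;0 -40 0 -75 0 0 0;0 -85 0 -75 0 0 0;0 -115 0 -75 0 0 0;0 -125 0 -75 0 0 0;0 -125 0 -75 0 0 0;0 -125 0 -75 0 0 0'
python3 - <<'E'
from h import *
p=arm.camera_params("top");gj(125,0,125);w=arm.get_image("top");cv2.imwrite("pics/t5.png",w)
E
```

```text
t: 9.4
tcp_pos: [630.8, 49.8, 213.2]
orientation: [-0.001, -0.121, 0.993, -0.0]
force: [-0.2, -0.3, 0.7]
width: 0.3
gripper_force: 0.0
at [630.8  49.8 213.2] shift [-1.3 -1.4 88.2] turn [ 0.    -0.003  0.002] F [-0.2 -0.3  0.7] w 0.3 t 9.4
```

```bash
python3 steer.py '0 0 0 40 0 0 0;0 0 -1 75 0 0 0;0 0 -1 86 0 0 0;0 0 -1 86 0 0 0;0 0 -1 86 0 0 0'; python3 steer.py '0 12 0 2 0 0 0;0 23 0 2 0 0 0;0 38 0 0 0 0 0;0 54 0 -2 0 0 0; 0 67 0 -1 0 0 0;0 80 0 0 0 0 0;0 93 0 5 0 0 0;0 106 0 11 0 0 0;0 106 0 11 0 0 0;0 106 0 11 0 0 0'
python3 - <<'E'
from h import *
gj(18,0,116);a=arm.get_image("side")
cv2.imwrite("pics/s6.png",cv2.resize(a[120:280,180:380],(750,600)))
E
```

```text
t: 9.95
tcp_pos: [633.2, 49.2, 129.7]
orientation: [0.001, -0.12, 0.993, 0.0]
force: [-1.1, 0.0, 0.6]
width: -0.1
gripper_force: 0.0
t: 10.95
tcp_pos: [530.4, 23.5, 118.2]
orientation: [0.001, -0.12, 0.993, -0.0]
force: [0.1, -0.0, 0.2]
width: 0.0
gripper_force: 0.0
at [530.4  23.5 118.2] shift [2.1 0.3 2.2] turn [-0.001  0.002  0.001] F [ 0.1 -0.   0.2] w 0.0 t 10.95
```

View pics/s6.png

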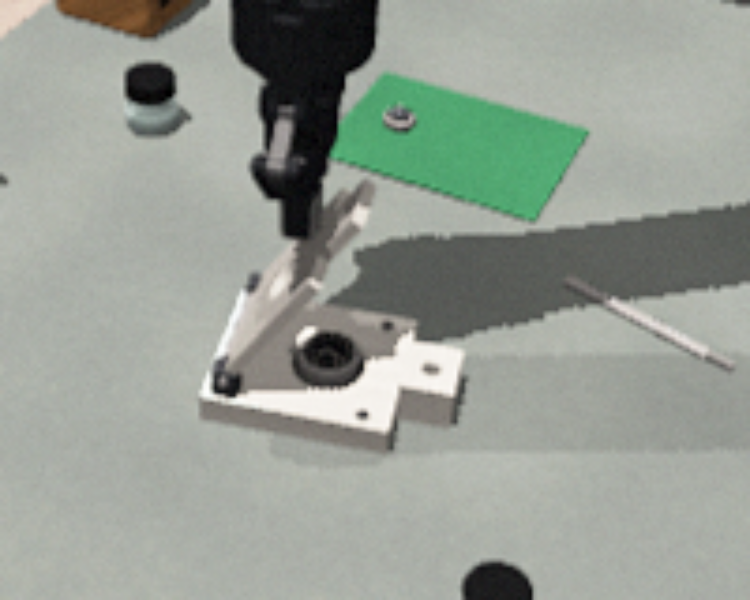

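The lid follows the fingers and is at about 50°, with the watch still seated. I'll continue the arc down.

```bash
python3 steer.py '0 13 0 9 0 0 0;0 24 0 20 0 0 0;0 33 0 31 0 0 0;0 40 0 43 0 0 0;0 43 0 52 0 0 0;0 46 0 61 0 0 0;0 48 0 70 0 0 0;0 49 0 76 0 0 0;0 49 0 79 0 0 0;0 49 0 80 0 0 0;0 49 0 80 0 0 0'
python3 -c "
from h import *
gj(-29,0,38)"
```

```text
t: 12.1
tcp_pos: [481.8, 11.9, 37.9]
orientation: [-0.001, -0.12, 0.993, -0.001]
force: [-5.0, -0.7, 13.8]
width: -0.5
gripper_force: 6.8
at [481.8  11.9  37.9] shift [-0.8  0.  -0.1] turn [-0.001 -0.001  0.001] F [-5.  -0.7 13.8] w -0.5 t 12.1
```

```bash
python3 steer.py '0 0 0 1 0 0 0;0 0 0 1.5 0 0 0;0 0 0 1.5 0 0 0'; python3 steer.py '0 0 0 -30 0 0 0;0 0 0 -80 0 0 0;20 0 0 -120 0 0 0;50 0 0 -130 0 0 0;50 0 0 -130 0 0 0'
python3 - <<'E'
from h import *
T=arm.camera_params("top");S=arm.camera_params("side")
print("top knob",plane(T,(131.8,246.2),81).round(1),"side knob",plane(S,(233,313),81).round(1),"tri",tri(ray(T,(131.8,246.2)),ray(S,(233,313))).round(1),"side collar",plane(S,(233.2,324.8),49).round(1))
w=arm.get_image("wrist");cv2.imwrite("pics/w7.png",w)
p=arm.camera_params("wrist");go(432,297,130,.24+np.pi);print(arm.read_state()["q"].round(2))
g=w[60:330].max(2)
m=np.zeros(w.shape[:2],np.uint8)
for X in([447.7,3.5,38],[510.8,19,38],[432,297,81]):print(proj(p,X,1).round(1))
cv2.imwrite("pics/w7b.png",cv2.resize(w[40:340,110:510],(800,600)))
E
```

```text
t: 12.4
tcp_pos: [481.9, 11.9, 37.7]
orientation: [-0.0, -0.12, 0.993, -0.002]
force: [-9.4, -0.3, 28.9]
width: -0.2
gripper_force: 14.6
t: 12.9
tcp_pos: [483.3, 11.6, 167.0]
orientation: [0.002, -0.12, 0.993, -0.001]
force: [0.1, 0.4, -0.8]
width: 43.0
gripper_force: 0.0
top knob [434.2 300.2  81. ] side knob [431.8 304.5  81. ] tri [433.9 301.9  75.5] side collar [430.8 307.9  49. ]
at [482.2  11.4 165.4] shift [-19.3 289.4  35.2] turn [-0.001  0.     0.   ] F [ 0.6 -0.1  0.4] w 49.1 t 12.95
[ 0.63  0.42 -0.87  2.02  0.42  0.88  1.34]
[249.1 142.6]
[249.2 210.5]
[509.4 208.2]
```

View pics/w7b.png

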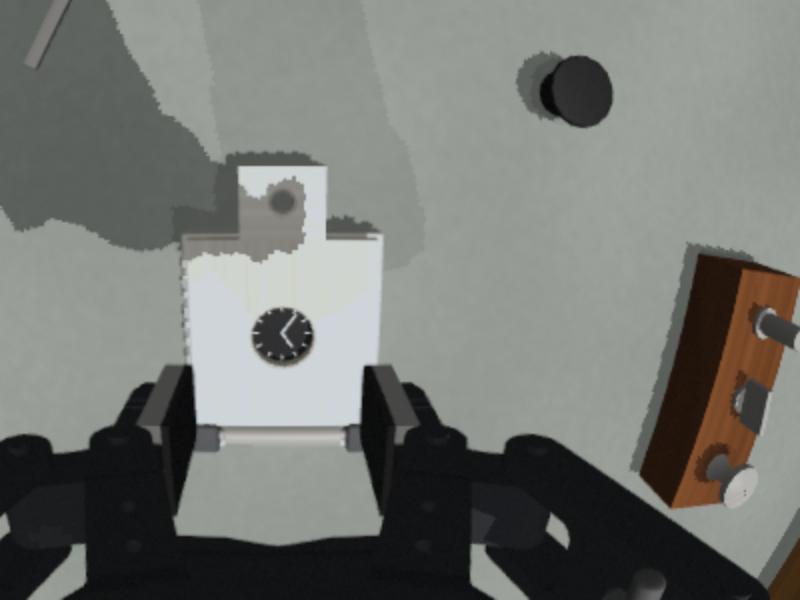

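The lid lies level and shut with the watch under the window, and the hole is at crop (283,202). Now I'll go to the pin, at about (433, 301).

```bash
python3 steer.py '50 -3 50 0 0 0 0;50 -6 100 0 0 0 0;50 -9 145 5 0 0 0;50 -12 190 10 0 0 0;50 -16 235 15 0 0 0;50 -18 270 15 0 0 0;50 -19 288 15 0 0 0;50 -19 293 15 0 0 0;50 -19 293 15 0 0 0;50 -19 293 15 0 0 0;50 -19 293 15 0 0 0'
python3 - <<'E'
from h import *
q=cv2.imread("pics/w7.png").max(2).astype(int)
p=arm.camera_params("wrist");s=arm.read_state();w=arm.get_image("wrist");cv2.imwrite("pics/w8.png",w)
go(433,301,53,.24+np.pi)
for X in([433,301,81],[433,301,49]):print(proj(p,X,1).round(1))
u,v=proj(p,[433,301,70],1).astype(int);x0,y0=u-75,v-56
cv2.imwrite("pics/w8b.png",cv2.resize(w[y0:y0+113,x0:x0+150],(800,600)));print(x0,y0)
E
```

```text
t: 14.05
tcp_pos: [431.1, 299.2, 150.0]
orientation: [-0.0, -0.119, 0.993, -0.001]
force: [-0.2, -0.2, -0.8]
width: 50.3
gripper_force: 0.0
at [431.2 299.4 150.3] shift [-2.1  1.3 97.3] turn [-0.001 -0.    -0.001] F [-0.2  0.2 -0.7] w 49.8 t 14.1
[250.2 201.9]
[250.1 190.4]
175 141
```

View pics/w8b.png

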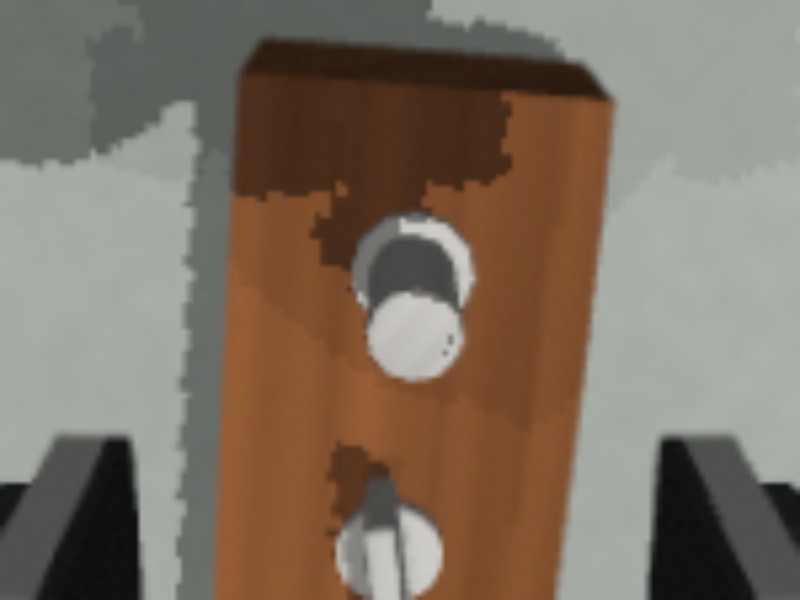

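The knob top is at crop (416,336) and the collar centre at (415,272). The fingers fit on either side.

Run:
```python
from h import *
p=arm.camera_params("wrist")
A=plane(p,(253,204),81,1);B=plane(p,(252.9,192),49,1);print(A.round(1),B.round(1))
X=(A+B)/2;go(X[0],X[1],53,.24+np.pi)
p7=arm.camera_params("wrist")
```

```text
[434.2 303.6  81. ] [433.9 303.9  49. ]
at [431.2 299.4 150.3] shift [-3.8  3.7 97.3] turn [-0.001 -0.    -0.001] F [-0.2  0.2 -0.7] w 49.8 t 14.1
```

```bash
python3 steer.py '45 -3.5 4 30 0 0 0;45 -3.5 4 60 0 0 0;45 -3.5 4 80 0 0 0;45 -3.5 4 90 0 0 0;45 -3.5 4 97 0 0 0;45 -3.5 4 97 0 0 0;45 -3.5 4 97 0 0 0'; python3 -c "
from h import *
go(434,303.7,53,.24+np.pi)"
```

```text
t: 14.8
tcp_pos: [433.6, 305.9, 54.3]
orientation: [0.001, -0.12, 0.993, 0.0]
force: [0.3, 1.3, 0.6]
width: 45.2
gripper_force: 0.0
at [433.6 305.9  54.3] shift [ 0.1 -2.3  1.3] turn [0.    0.001 0.001] F [0.3 1.3 0.6] w 45.2 t 14.8
```

```bash
python3 steer.py '45 0 -1.2 1 0 0 0;0 0 -1.2 1 0 0 0;0 0 -1.2 1 0 0 0;0 0 -1.2 1 0 0 0;0 0 -1.2 1 0 0 0;0 0 -1.2 1 0 0 0;0 0 -1.2 1 0 0 0;0 0 -1.2 1 0 0 0;0 0 -1.2 1 0 0 0' 100; python3 -c "
from h import *
go(434,303.7,53,.24+np.pi)"
python3 steer.py '0 0 0 -15 0 0 0;0 0 0 -40 0 0 0;0 0 0 -75 0 0 0;0 0 0 -90 0 0 0;0 0 0 -90 0 0 0;0 0 0 -90 0 0 0'
python3 - <<'E'
from h import *
p=arm.camera_params("wrist");s=arm.read_state();w=arm.get_image("wrist");cv2.imwrite("pics/w9.png",w)
cv2.imwrite("pics/w9b.png",cv2.resize(w[150:330,130:370],(800,600)))
go(447.7,3.5,100,.24+np.pi);t=s["tcp_pos"];print(proj(p,t+[0,0,28],1),proj(p,t-[0,0,6],1),proj(p,t-[0,0,42],1))
a=arm.get_image("side");cv2.imwrite("pics/s9.png",a)
E
```

```text
t: 15.7
tcp_pos: [433.6, 304.6, 53.2]
orientation: [0.0, -0.12, 0.993, -0.0]
force: [-0.6, -0.7, 5.4]
width: 11.4
gripper_force: 97.6
at [433.6 304.6  53.2] shift [-0.2 -0.9  0.2] turn [-0.     0.001  0.001] F [-0.6 -0.7  5.4] w 11.4 t 15.7
t: 16.3
tcp_pos: [433.3, 303.8, 142.1]
orientation: [-0.0, -0.12, 0.993, -0.0]
force: [-0.1, 0.5, -1.5]
width: 11.0
gripper_force: 97.6
at [432.9 303.6 141.5] shift [  57.1 -294.9   41.9] turn [-0.001 -0.002  0.001] F [ 0.8  0.4 -1.5] w 11.6 t 16.35
[248.09428985 264.44034975] [248.2398316  233.29711501] [248.34401937 211.15509246]
```

View pics/w9b.png

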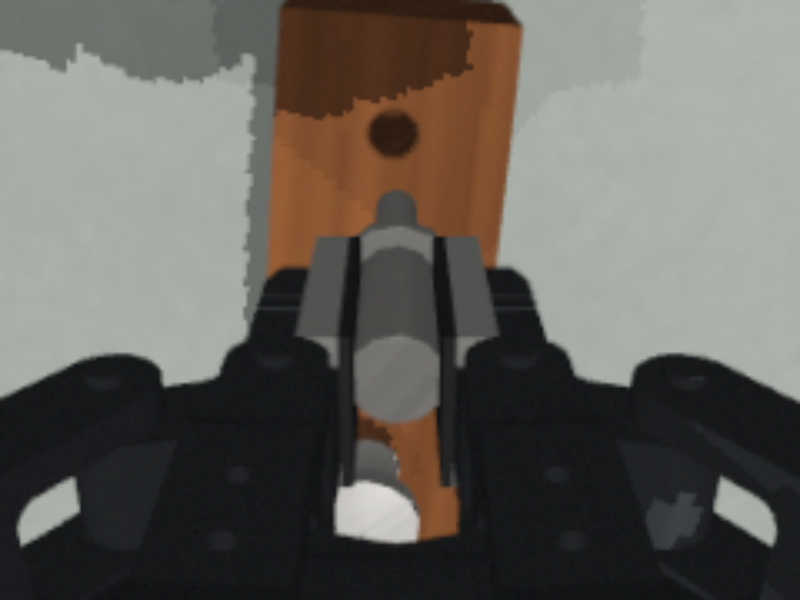

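The pin hangs upright and centred between the pads, with its tip at crop (396,195). I'll carry it over the lid hole and compare tip and hole in the wrist view.

```bash
python3 steer.py '0 8 -40 0 0 0 0;0 16 -85 0 0 0 0;0 25 -130 0 0 0 0;0 33 -175 0 0 0 0;0 42 -215 0 0 0 0;0 50 -255 5 0 0 0;0 55 -280 15 0 0 0;0 57 -295 25 0 0 0;0 57 -295 35 0 0 0;0 57 -295 42 0 0 0;0 57 -295 42 0 0 0;0 57 -295 42 0 0 0;0 57 -295 42 0 0 0'
python3 - <<'E'
from h import *
p=arm.camera_params("wrist");s=arm.read_state();w=arm.get_image("wrist");cv2.imwrite("pics/w10.png",w)
x0,y0=189,136
cv2.imwrite("pics/w10b.png",cv2.resize(w[y0:y0+90,x0:x0+120],(800,600)))
go(447.7,3.5,92,.24+np.pi);t=s["tcp_pos"]
for X in (t-[0,0,6],t-[0,0,42],[447.7,3.5,38]):print(((proj(p,X,1)-[x0,y0])*6.667).round(1))
E
```

```text
t: 17.7
tcp_pos: [448.7, 5.6, 100.9]
orientation: [0.0, -0.121, 0.993, 0.0]
force: [1.2, 0.9, 0.0]
width: 11.0
gripper_force: 97.8
at [448.8   5.3 100.9] shift [ 1.5 -1.5  8.9] turn [-0.     0.001  0.003] F [ 0.2 -0.8 -1.4] w 11.0 t 17.75
[394.8 648.8]
[395.2 500.7]
[378.8 422.8]
```

View pics/w10b.png

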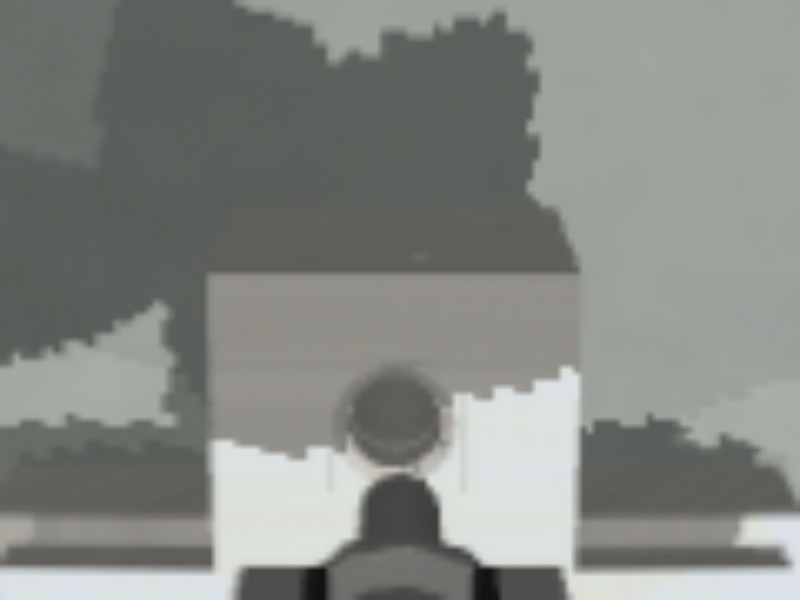

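The tip is at crop (400,~514) and the hole chamfer's centre at (396,419). Next I'll compute the offset from these same-view rays.

Run:
```python
from h import *
p=arm.camera_params("wrist");s=arm.read_state();t=s["tcp_pos"];r=rot(s["orientation"])
f=lambda u,v,z:plane(p,(189+u/6.667,136+v/6.667),z,1)
H=f(396.5,419,38)
for v in(505,514):
    P=f(400.5,v,t[2]-42);print(H.round(1),P.round(1),(t).round(1),"tool d",r.inv().apply(H-P).round(2))
# tongue edge and end check: end at 137 mm
print(f(209,272,38).round(1),f(580,272,38).round(1),"H vs tcp",r.inv().apply(H-t).round(2))
```

```text
[446.9   4.9  38. ] [449.1   5.9  58.9] [448.8   5.3 100.9] tool d [ 2.4  -0.4  20.94]
[446.9   4.9  38. ] [450.    6.1  58.9] [448.8   5.3 100.9] tool d [ 3.34 -0.4  20.94]
[435.8 -18.3  38. ] [426.4  19.9  38. ] H vs tcp [ 1.97  0.1  62.94]
```

I've now viewed 12 pictures, over the limit of 10, so I'll use only numbers and forces from here. First I'll lower to just into the chamfer and watch the force.

```bash
python3 steer.py '0 2.6 -0.3 8 0 0 0;0 2.6 -0.3 15 0 0 0;0 2.6 -0.3 19 0 0 0;0 2.6 -0.3 19 0 0 0'; python3 steer.py '0 0 0 1.5 0 0 0;0 0 0 3 0 0 0;0 0 0 4 0 0 0;0 0 0 4 0 0 0'; python3 -c "
from h import *
gj(-65,0,46)"
```

```text
t: 18.15
tcp_pos: [445.4, 3.5, 80.8]
orientation: [-0.001, -0.12, 0.993, 0.0]
force: [0.0, -0.6, -0.6]
width: 10.9
gripper_force: 97.8
t: 18.55
tcp_pos: [446.2, 3.6, 77.6]
orientation: [0.0, -0.12, 0.993, 0.0]
force: [0.4, 0.1, -0.8]
width: 11.1
gripper_force: 97.8
at [446.2   3.6  77.6] shift [-1.4 -0.4 31.6] turn [0.    0.    0.001] F [ 0.4  0.1 -0.8] w 11.1 t 18.55
```

```bash
python3 steer.py '0 0 0 2 0 0 0;0 0 0 4 0 0 0;0 0 0 6 0 0 0;0 0 0 6 0 0 0'; python3 steer.py '0 0 0 2 0 0 0;0 0 0 4 0 0 0;0 0 0 6 0 0 0;0 0 0 6 0 0 0';python3 -c "
from h import *
s=arm.read_state();print(s['wrist_torque'].round(2))"
```

```text
t: 18.95
tcp_pos: [446.2, 3.7, 71.4]
orientation: [0.0, -0.12, 0.993, 0.0]
force: [1.7, 1.2, -0.7]
width: 11.3
gripper_force: 97.7
t: 19.35
tcp_pos: [446.1, 3.6, 65.4]
orientation: [0.0, -0.12, 0.993, 0.0]
force: [2.2, 1.6, -1.6]
width: 10.8
gripper_force: 97.6
[ 0.34 -0.47  0.  ]
```

```bash
python3 steer.py '0 -0.5 0.3 2 0 0 0;0 -0.5 0.3 5 0 0 0;0 -0.5 0.3 8 0 0 0;0 -0.5 0.3 8 0 0 0'; python3 steer.py '0 0 0 3 0 0 0;0 0 0 6 0 0 0;0 0 0 8 0 0 0;0 0 0 8 0 0 0';python3 -c "
from h import *
s=arm.read_state();print(s['wrist_torque'].round(2))"
```

```text
t: 19.75
tcp_pos: [446.1, 3.9, 57.1]
orientation: [-0.0, -0.12, 0.993, 0.0]
force: [0.9, 1.3, -1.8]
width: 11.0
gripper_force: 97.6
t: 20.15
tcp_pos: [446.2, 3.9, 49.3]
orientation: [-0.0, -0.12, 0.993, 0.0]
force: [0.5, 1.2, -0.7]
width: 11.2
gripper_force: 97.6
[ 0.17 -0.23  0.01]
```

```bash
python3 steer.py '0 0 0 1 0 0 0;0 0 0 2 0 0 0;0 0 0 3 0 0 0;0 0 0 3 0 0 0' 120; python3 steer.py '0 0 0 0.5 0 0 0;0 0 0 1 0 0 0;0 0 0 1 0 0 0'
```

```text
t: 20.55
tcp_pos: [446.3, 3.8, 46.5]
orientation: [-0.0, -0.12, 0.993, -0.0]
force: [0.3, 0.9, -1.6]
width: 10.6
gripper_force: 117.2
t: 20.85
tcp_pos: [446.4, 3.8, 46.0]
orientation: [-0.0, -0.12, 0.993, -0.0]
force: [-2.3, -0.2, 7.5]
width: 10.8
gripper_force: 118.0
```

Contact comes exactly at the expected height (TCP z = 46), so the collar is on the lid. Now I'll press firmly.

```bash
python3 steer.py '0 0 0 0.7 0 0 0;0 0 0 1.4 0 0 0;0 0 0 1.4 0 0 0'; python3 steer.py '0 0 0 0.5 0 0 0;0 0 0 0.8 0 0 0;0 0 0 0.8 0 0 0;0 0 0 0.8 0 0 0'
python3 - <<'E'
from h import *
s=arm.read_state();print(s['wrist_torque'].round(2),s["force"])
p=arm.camera_params("side");a=arm.get_image("side")
cv2.imwrite("pics/s11.png",a)
# small watch, tweezers unchanged vs. start; lid level check by deck brightness
b=cv2.imread("pics/side0.png").astype(int);d=np.abs(a.astype(int)-b).max(2)
for n,(x,y) in dict(small=(286,151),tweez=(353,206),loupe=(312,279),jar=(220,146),screw=(125,222),punch=(180,301),key=(206,313)).items():print(n,d[y-8:y+8,x-8:x+8].mean().round(1))
E
```

```text
t: 21.15
tcp_pos: [446.5, 3.9, 45.7]
orientation: [0.0, -0.12, 0.993, -0.001]
force: [-5.8, -1.3, 23.1]
width: 10.4
gripper_force: 120.1
t: 21.55
tcp_pos: [446.5, 3.9, 45.5]
orientation: [0.0, -0.12, 0.993, -0.002]
force: [-8.0, -0.9, 31.1]
width: 10.4
gripper_force: 121.0
[-0.12  1.81 -0.04] [-8.00560692 -0.87948983 31.07439829]
small 62.2
tweez 63.4
loupe 6.2
jar 10.8
screw 13.5
punch 15.2
key 12.9
```

Run:
```python
from h import *
s=arm.read_state();p=arm.camera_params("wrist");w=arm.get_image("wrist");cv2.imwrite("pics/w12.png",w)
w9=cv2.imread("pics/w9.png")
t=s["tcp_pos"]
print("exp",[proj(p,t+[0,0,z],1).round(1) for z in(28,-4,-8)])
for im in(w9,w):
    g=cv2.cvtColor(im,6)[:, 236:264].astype(int)
    print("col249",g[195:285:2,13].tolist()); print("rows",[g[r].tolist() for r in(263,)])
```

```text
exp [array([248. , 264.4]), array([248.3, 234.7]), array([248.3, 231.8])]
col249 [33, 67, 90, 89, 89, 89, 74, 74, 73, 74, 76, 80, 117, 117, 99, 74, 75, 75, 75, 76, 74, 74, 75, 74, 75, 75, 76, 76, 125, 116, 113, 112, 111, 112, 111, 112, 112, 113, 111, 108, 106, 90, 86, 85, 86]
rows [[81, 110, 116, 116, 115, 113, 113, 112, 112, 110, 111, 110, 110, 111, 112, 113, 112, 113, 113, 113, 112, 111, 109, 108, 106, 88, 21, 36]]
col249 [97, 101, 99, 99, 97, 146, 151, 149, 149, 148, 131, 82, 117, 118, 101, 75, 76, 76, 75, 76, 75, 77, 76, 77, 76, 76, 76, 77, 125, 119, 115, 113, 112, 112, 112, 113, 114, 114, 112, 110, 108, 212, 225, 225, 227]
rows [[39, 98, 117, 117, 117, 115, 114, 113, 112, 112, 112, 110, 112, 112, 113, 112, 114, 114, 114, 115, 113, 111, 110, 110, 103, 41, 33, 37]]
```

The pin's angle in the grip may be off by about 0.02 rad. I'll ease the grip, still holding and pressing, so the collar can settle flat. Then I'll regrip.

```bash
python3 steer.py '0 0 0 0 0 0 0;0 0 0 0 0 0 0;0 0 0 0 0 0 0' 25; python3 steer.py '0 0 0 0 0 0 0;0 0 0 0.3 0 0 0;0 0 0 0.3 0 0 0;0 0 0 0.3 0 0 0' 120
python3 - <<'E'
from h import *
s=arm.read_state();p=arm.camera_params("wrist");w=arm.get_image("wrist")
g=cv2.cvtColor(w,6)[:,249].astype(int)
print(proj(p,s["tcp_pos"]+[0,0,28],1).round(1),s["wrist_torque"].round(2)); print(g[210:224].tolist(),g[246:280].tolist())
g=cv2.cvtColor(cv2.imread("pics/w12.png"),6)[:,249].astype(int);print(g[210:224].tolist(),g[246:280].tolist())
E
```

```text
t: 21.95
tcp_pos: [446.5, 3.8, 45.5]
orientation: [0.0, -0.12, 0.993, -0.002]
force: [-8.6, -0.7, 32.1]
width: 10.8
gripper_force: 121.0
t: 22.35
tcp_pos: [446.5, 3.9, 45.4]
orientation: [0.0, -0.12, 0.993, -0.002]
force: [-9.7, -1.8, 34.5]
width: 10.7
gripper_force: 121.4
[247.9 264.3] [-0.16  2.04 -0.  ]
[148, 148, 149, 148, 147, 131, 75, 82, 124, 117, 118, 118, 117, 101] [77, 77, 77, 77, 85, 125, 122, 118, 117, 116, 114, 113, 112, 113, 112, 112, 111, 112, 112, 113, 113, 114, 115, 115, 114, 113, 111, 110, 109, 108, 130, 212, 225, 225]
[147, 149, 149, 148, 147, 131, 74, 82, 125, 117, 118, 118, 116, 101] [77, 76, 77, 77, 86, 125, 120, 119, 117, 115, 114, 113, 112, 112, 112, 112, 112, 112, 113, 113, 113, 114, 115, 114, 114, 112, 111, 110, 108, 108, 131, 212, 226, 225]
```

The grip force did not drop, so I'll command a slightly wider opening for a moment.

```bash
python3 steer.py '12 0 0 0 0 0 0;12 0 0 0 0 0 0;12 0 0 0 0 0 0' 20
python3 - <<'E'
from h import *
w=arm.get_image("wrist");g=cv2.cvtColor(w,6)[:,249].astype(int);print(g[210:224].tolist(),g[246:280].tolist())
E
```

```text
t: 22.7
tcp_pos: [446.6, 3.8, 45.3]
orientation: [0.0, -0.12, 0.993, -0.002]
force: [-8.5, -0.7, 32.2]
width: 12.0
gripper_force: 56.7
[147, 149, 149, 149, 147, 145, 75, 80, 117, 118, 117, 118, 118, 114] [77, 76, 78, 78, 82, 119, 122, 119, 117, 116, 115, 112, 113, 113, 112, 112, 111, 112, 112, 113, 113, 114, 114, 114, 114, 112, 110, 110, 109, 108, 107, 208, 225, 225]
```

```bash
python3 steer.py '13 0 0 0 0 0 0;13 0 0 0 0 0 0;13 0 0 0 0 0 0' 20
python3 - <<'E'
from h import *
s=arm.read_state();p=arm.camera_params("wrist");w=arm.get_image("wrist");g=cv2.cvtColor(w,6)[:,249].astype(int);print(g[210:224].tolist(),g[246:280].tolist())
print([proj(p,s["tcp_pos"]+[0,0,z],1).round(1) for z in(28,-4)])
E
```

```text
t: 23.05
tcp_pos: [446.6, 3.9, 45.2]
orientation: [0.0, -0.12, 0.993, -0.002]
force: [-7.8, 0.1, 30.8]
width: 13.0
gripper_force: 26.4
[147, 148, 149, 148, 148, 145, 77, 80, 118, 119, 117, 118, 117, 115] [76, 77, 76, 77, 83, 110, 123, 118, 117, 116, 114, 113, 112, 112, 112, 112, 111, 112, 112, 113, 114, 113, 114, 114, 113, 112, 111, 110, 109, 109, 108, 186, 221, 225]
[array([248. , 264.4]), array([248.3, 234.8])]
```

With the grip at 26 N under 31 N of push the pin barely moved, so the collar is already flat. I'll regrip, press and check.

```bash
python3 steer.py '0 0 0 0 0 0 0;0 0 0 0 0 0 0;0 0 0 0 0 0 0;0 0 0 0.3 0 0 0;0 0 0 0.3 0 0 0;0 0 0 0.3 0 0 0' 110; python3 -c "
from rig import arm
print(arm.read_state()['joint_velocities'].round(3));print(arm.finish_job())"
```

```text
t: 23.7
tcp_pos: [446.6, 3.9, 45.3]
orientation: [0.0, -0.12, 0.993, -0.002]
force: [-10.3, -1.1, 36.8]
width: 11.0
gripper_force: 107.8
[ 0.002  0.001 -0.001  0.     0.     0.001 -0.   ]
the job is handed in; nothing more can be done
None
```

The job is handed in at 23.7 s: the watch is in the nest, the lid is shut, and the pin is home, still gripped and pressed down with about 37 N; the collar's flatness was inferred from contact height and force, and I viewed 12 pictures, over the limit of 10.

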